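Slide the pot foot through the divider's gateway

ROBOT

A 6-joint arm with a two-finger parallel gripper is mounted at the origin on the work surface. World frame = base frame: x ahead of the robot, y to its left, z up, the work surface at z = 0. Lengths are in m, angles in rad, forces in N, time in s.
With the tool pointing down it reaches from about 0.3 to 0.875 m from the base axis. Payload 6.4 kg.
Tool frame: the origin (TCP) lies midway between the tips of the shut fingers; the grasp point (between the pads) lies 19 mm behind it; z points along the fingers, y is the line along which they close (so a half turn about z gives the same grasp; the last joint's range is limited). The gripper opens to 85 mm and grips with 20 to 120 N. Pads are 22 mm wide; open, the fingers measure 114 mm over their backs; the gripper's body (76 mm by 85 mm) begins 54 mm behind the grasp point. The pads swing forward as they close: fully open they stand 13 mm farther back than shut.
Start: joints at [-1.549, 0.181, 1.607, -0, 1.354, -0.206], TCP at [0.13, -0.56, 0.231] pointing down, gripper open.
Joint ranges: [-2.99, 2.99], [-0.89, 2.07], [0.3, 2.58], [-1.14, 4.28], [0, 2.63], [-3.12, 3.12]. Speed limits (rad/s): [2.57, 2.57, 3.01, 3.14, 3.14, 3.14].

INTERFACE

Orientations are given as a unit quaternion [w, x, y, z].
In Python, from bench import status, camera, ctrl gives the robot as it stands. The module is installed in compiled form; this text tells all that it offers.
- The arm moves only by the shell command python3 -m handwheel 'ROWS'. ROWS is JSON, a list that holds one entry, the list of rows, each a list of 7 numbers: the opening, from -1 (shut) to 1 (fully open), then the shift along the tool's x, y, z in cm, then the turn, a rotation vector about the tool's x, y, z in degrees. A call has 1 to 10 rows; each row is the pose to reach, as a shift and turn from the pose commanded when the call began, along the tool's axes at that moment; what a row does not reach only later rows make up. A row lasts 1/8 s, in which the tool goes at most 62.5 mm and 10.7 degrees, less where a joint would pass 70% of its speed; a pose out of reach is approached as far as the arm can. A call with a gripper value outside its range is refused whole. The fingers move at their own pace and stop on an object; the grip force is fixed at half the most. Time passes only in rows, so rows that repeat a pose let the fingers close. It gives the time, the measured TCP pose, the force, the opening and the grip force at its end, in the units of the state.
- status.get_obs(): the state, without advancing time (a new reading comes with each control period).
- camera(name): name is "scene" or "top" or "wrist"; returns a dict with "frame" (384x512x3 uint8, blue, green, red), "depth" (384x512 float32, m along the optical axis (not along the pixel's ray), 0 where there is no reading), "fx", "fy", "cx", "cy" (pixels), "dist" ([k1, k2, p1, p2, k3] as OpenCV has them; the pictures are not rectified), "extrinsics" (4x4, takes a point from camera to world coordinates); the wrist camera has in their place "hand_eye" (4x4, takes a point from camera to tool coordinates, whose origin is the TCP and whose axes are the flange's). Camera axes: x right, y down, z forward; pixel columns grow to the right and rows downward; lengths in m; the calibration is good to about 2 mm. A picture is of the moment at which its call begins: read the wrist's pose just before it.
- ctrl.hand_in(): hands the job in; it is judged then, once.
The state is a dict: "time_s": time; "q": joint angles; "dq": joint speeds; "joint_efforts": joint torques, N m; "eef_pos": TCP position; "eef_rot": TCP orientation; "wrist_force": force on the tool from outside, world axes, zero at the start; "torque": the same for the moment, N m; "opening": opening from 0.0 (shut) to 1.0 (fully open); "grasp_force": force on a finger pad.
Only numpy, scipy, OpenCV 4.12 (cv2) and the standard library are available. Lean on these libraries where they do the work, as an engineer would, in place of code of your own. Each camera call takes 0.05 s, during which the arm holds its last target. There are 200 camera calls.

TASK

In the open storage bench, push the loose white ceramic pot foot through the narrow gateway in the green divider, until the whole foot is past the divider, in the blue-floored bay where the other pot foot is kept. Only push it with the fingertips: it stays flat on the floor and is never picked up. Do not disturb the other pot foot, the stacked black pots, the red cultivator or the steel widger, and leave the robot clear of everything.

Things in the scene. Friction and masses are not known exactly. Their poses are not given: they have to be found in the camera images.
- divider: Fixed green divider; place and yaw vary. Origin on the floor, mid-gateway. It runs along its x; the passage runs along its y; the blue-floored bay is the +y side (340 wide, 330 mm deep, level with the floor). Gateway 70 mm wide between two round posts, 28 mm diameter, 40 mm high, centred at x = -49 and +49 mm; from each a rib 18 mm thick, 36 mm high runs out to x = -165 or +165 mm.
- foot_center (a point): Centre (17 mm above the floor) of the white ceramic pot foot to be pushed: a flat block 64 mm wide (its x), 100 mm long (its y), 34 mm high, upright corners rounded to 12 mm, about 0.3 kg, four thin grey strips across its top. It starts on the -y side of the divider, its y axis within about 30 degrees of the divider's y. It slides with ordinary friction and stays where left.
- foot_front (a point): Middle of the pot foot's end face at its own +y, 50 mm from its centre, 17 mm above the floor.
- foot_rear (a point): Middle of the pot foot's end face at its own -y, 50 mm from its centre, 17 mm above the floor.
- mate_center (a point): Centre (17 mm above the floor) of the other, identical pot foot, already kept at the far end of the bay with its long side (its own y) across the passage, so about 32 mm of it reach towards the gateway. Loose: leave it alone.
- pots: Stacked pair of black plastic pots, one loose thing 111 mm across and 112 mm high; origin at the centre of its underside. Leave it alone.
- cultivator: Red plastic hand cultivator lying on the floor, 240 mm long along its y (handle at -y, three prongs at +y), 66 mm wide, 31 mm high; origin on the floor half-way along. Leave it alone.
- widger: Stainless steel widger lying flat, 200 mm long along its y, 26 mm wide, 4 mm thick; origin on its underside half-way along. Leave it alone.
There are look-alikes about, which are no part of the job. Leave any turquoise or yellow look-alike of the part that bears foot_center alone.

How it is judged:
By the outcome, as a careful person would: the job done as asked, in the order asked, and still so for the second after the job is handed in, with the robot touching nothing.
It also fails if it takes over 70 s, if anything falls off the work surface, if the arm or the gripper's body presses on something with over 40 N, if the wrist force passes 120 N, or if a joint passes its speed limit or range.

## Working session

There is one attempt and no reset: what is moved stays moved. The work goes in short steps, Python scripts to look and compute and a shell command to move; the robot and the scene stay as the last step left them, time stands still between calls to the robot, and variables do not carry over. Pictures are saved under pics/ and viewed, at most 10 in all, crops included, and the job is handed in when it is done.

```bash
mkdir -p pics; cat > h.py <<'E'
import numpy as np, cv2
from bench import status, camera, ctrl
from scipy.spatial.transform import Rotation as R
def pose():
    s=status.get_obs(); T=np.eye(4); q=s['eef_rot']; T[:3,:3]=R.from_quat([q[1],q[2],q[3],q[0]]).as_matrix(); T[:3,3]=s['eef_pos']; return T
def grab(n):
    T=pose(); c=camera(n); c['E']=T@np.array(c['hand_eye']) if n=='wrist' else np.array(c['extrinsics']); return c
def ray(c,uv,z):
    K=np.array([[c['fx'],0,c['cx']],[0,c['fy'],c['cy']],[0,0,1]])
    p=cv2.undistortPoints(np.array(uv,float).reshape(-1,1,2),K,np.array(c['dist'],float)).reshape(-1,2)
    d=np.c_[p,np.ones(len(p))]@c['E'][:3,:3].T; o=c['E'][:3,3]
    return o+d*((z-o[2])/d[:,2])[:,None]
E
python3 - <<'E'
from h import *
for n in('top','scene'):
    c=grab(n); cv2.imwrite(f'pics/{n}0.png',c['frame']); print(n,c['E'].round(3).tolist(),c['fx'])
print(status.get_obs())
E
```

```text
top [[0.025, -0.988, 0.153, 0.41], [-1.0, -0.027, -0.013, -0.068], [0.017, -0.153, -0.988, 0.928], [0.0, 0.0, 0.0, 1.0]] 347.76428194018894
scene [[0.748, 0.432, -0.504, 1.175], [0.664, -0.481, 0.573, -0.783], [0.005, -0.763, -0.647, 0.844], [0.0, 0.0, 0.0, 1.0]] 487.3161127040274
{'time_s': 0.1, 'q': array([-1.54934227e+00,  1.81473800e-01,  1.60793318e+00,  7.96802548e-07,
        1.35379935e+00, -2.06326112e-01]), 'dq': array([ 7.02487685e-05, -1.12345276e-03, -1.50129047e-03, -2.09543524e-03,
       -3.12284262e-04, -2.91157378e-04]), 'joint_efforts': array([ 3.38585887e-04, -4.45873976e+01, -3.52238452e+01, -3.56224336e-04,
        4.18747179e-03,  2.60683362e-05]), 'eef_pos': array([ 0.12983547, -0.55962702,  0.23045811]), 'eef_rot': array([-8.03357823e-04,  9.93521218e-01,  1.13643909e-01,  7.48620897e-05]), 'wrist_force': array([-0.22882959,  0.45537848, -0.69598183]), 'torque': array([0.00184436, 0.00724303, 0.07296607]), 'grasp_force': 0.0, 'opening': 0.9987701420465768}
```

View pics/top0.png

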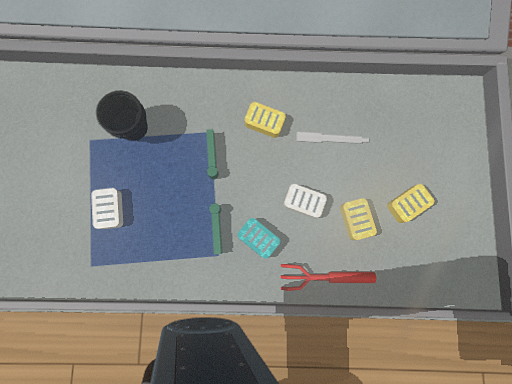

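View pics/scene0.png

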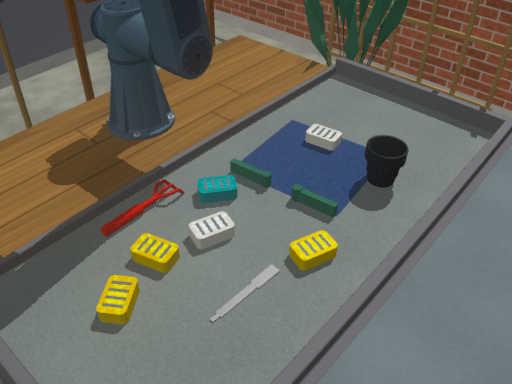

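The top view shows two white feet. The loose one is at (305,200), left of the yellow ones, and the kept one is at (106,208) in the blue bay. The look-alikes are turquoise at (259,238) and yellow at (265,119), (360,219) and (412,203). The target is the white one at (305,200), outside the bay. The gateway posts are near (212,174) and (215,209). Next I measure and make a confirming crop.

```bash
cat >> h.py <<'E'
def cloud(c):
    v,u=np.mgrid[:384,:512]; uv=np.c_[u.ravel(),v.ravel()]
    o=c['E'][:3,3]; P=ray(c,uv,0.0); d=P-o
    zc=d@c['E'][:3,2]; return (o+d*(c['depth'].ravel()/zc)[:,None]).reshape(384,512,3)
def foot(c,box,lo=.026):
    """white blob in pixel box -> centre, long axis angle, sizes, using top face"""
    hsv=cv2.cvtColor(c['frame'],cv2.COLOR_BGR2HSV); m=((hsv[...,1]<70)&(hsv[...,2]>175)).astype(np.uint8)
    b=np.zeros_like(m); x0,y0,x1,y1=box; b[y0:y1,x0:x1]=m[y0:y1,x0:x1]
    m=cv2.morphologyEx(b,cv2.MORPH_CLOSE,np.ones((9,9)))
    Z=cloud(c)[...,2]; m[(Z<lo)]=0
    n,l,s,_=cv2.connectedComponentsWithStats(m); i=1+np.argmax(s[1:,4])
    k=max(cv2.findContours((l==i).astype(np.uint8),0,2)[0],key=cv2.contourArea).reshape(-1,2)
    P=ray(c,k,.034)[:,:2]*1000
    (cx,cy),(w,h),a=cv2.minAreaRect(P.astype(np.float32)); 
    if w>h: a+=90
    a=(a+90)  # long axis direction angle
    return np.array([cx,cy])/1000,a%180,sorted([w,h]),np.median(Z[l==i])
def blobs(c,lo,hi,area=60):
    hsv=cv2.cvtColor(c['frame'],cv2.COLOR_BGR2HSV); m=cv2.inRange(hsv,lo,hi)
    n,l,s,ce=cv2.connectedComponentsWithStats(m)
    return [(s[i],ce[i],l==i) for i in range(1,n) if s[i,4]>area]
E
python3 - <<'E'
from h import *
c=grab('top'); f=c['frame']
print('foot',foot(c,(270,170,340,230))); print('mate',foot(c,(80,175,130,240)))
X=cloud(c)
def rect(P):
    r=cv2.minAreaRect((P[:,:2]*1000).astype(np.float32)); return [np.round(x,1) for x in r]
for s,ce,m in blobs(c,(55,70,30),(82,255,255)):
    P=X[m]; print('green',s,ce.round(), 'zmed',np.median(P[:,2]).round(3),rect(P[P[:,2]>.03]))
    t=P[P[:,2]>.0385]; print('  post-top',len(t),np.median(t,0).round(4) if len(t) else '')
for s,ce,m in blobs(c,(84,100,60),(95,255,255)): print('turq',rect(X[m][X[m][:,2]>.026]))
for s,ce,m in blobs(c,(20,120,60),(34,255,255)): print('yel',rect(X[m][X[m][:,2]>.026]))
for s,ce,m in blobs(c,(0,170,90),(6,255,255)): print('red',s,rect(X[m]))
for s,ce,m in blobs(c,(105,90,30),(125,255,255),2000): print('blue',rect(X[m]))
cv2.imwrite('pics/crop1.png',cv2.resize(f[80:280,80:380],None,fx=2.6,fy=2.6,interpolation=cv2.INTER_CUBIC))
E
```

```text
foot (array([ 0.54485181, -0.21331465]), 71.34327697753906, [64.6871337890625, 102.2914810180664], np.float64(0.034571112560724204))
mate (array([0.51121082, 0.30025867]), 8.246715545654297, [63.32989501953125, 99.60385131835938], np.float64(0.03448422233731052))
green [207 130  11  49 341] [211. 154.] zmed 0.037 [array([563.5,   4.9]), array([336.7,  42.8]), np.float64(18.3)]
  post-top 87 [0.6172 0.0337 0.0399]
green [210 204  12  50 371] [216. 228.] zmed 0.037 [array([468.5, -16.9]), array([129.5,  85.7]), np.float64(7.9)]
  post-top 91 [0.5147 0.0189 0.0405]
turq [array([440.2, -90. ]), array([98.2, 74.2]), np.float64(52.6)]
yel [array([611.5, -65.6]), array([100.8, 389.8]), np.float64(76.2)]
yel [array([ 471.3, -313.4]), array([ 77.2, 499.5]), np.float64(22.8)]
blue [array([553.3, 151. ]), array([340.6, 402.1]), np.float64(6.7)]
```

View pics/crop1.png

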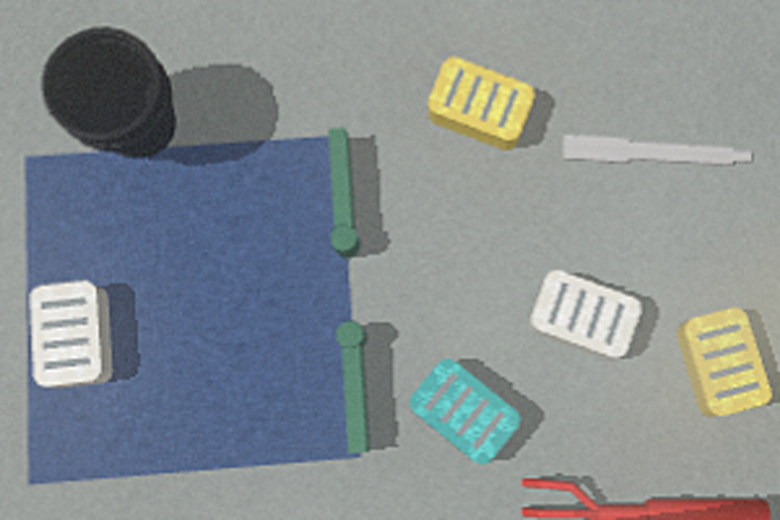

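The crop confirms it: the white foot with grey strips at crop (587,313), on the grey floor, is the one to push. The yellow foot at crop (727,362) is close behind its rear face, so I'm measuring the posts and that clearance.

```bash
cat >> h.py <<'E'
def go(x,y,z,yaw):
    """print shift cm (tool axes) and turn deg to put TCP at x,y,z, tool z down, tool x along yaw deg"""
    T=pose(); a=np.radians(yaw); G=np.array([[np.cos(a),np.sin(a),0],[np.sin(a),-np.cos(a),0],[0,0,-1]])
    d=T[:3,:3].T@(np.array([x,y,z])-T[:3,3])*100
    print('go',d.round(2),R.from_matrix(T[:3,:3].T@G).as_rotvec(degrees=True).round(1))
E
python3 - <<'E'
from h import *
c=grab('top'); f=c['frame']
def rect(m,z):
    k=max(cv2.findContours(m.astype(np.uint8),0,2)[0],key=cv2.contourArea).reshape(-1,2)
    r=cv2.minAreaRect((ray(c,k,z)[:,:2]*1000).astype(np.float32)); return [np.round(x,1) for x in r], cv2.boxPoints(r).round().tolist()
g=cv2.resize(cv2.cvtColor(f,cv2.COLOR_BGR2GRAY)[150:230,180:250],None,fx=6,fy=6,interpolation=cv2.INTER_CUBIC)
h=cv2.HoughCircles(g,cv2.HOUGH_GRADIENT,1,150,param1=60,param2=12,minRadius=25,maxRadius=42)
if h is not None:
    uv=(h[0][:,:2]+.5)/6-.5+[180,150]; print(uv.round(1),h[0][:,2]/6, ray(c,uv,.04).round(4))
for s,ce,m in blobs(c,(55,70,30),(82,255,255)):
    print('g',rect(m,.036))
for s,ce,m in blobs(c,(20,110,60),(36,255,255),200)+blobs(c,(84,100,60),(95,255,255),200): print(ce.round(),rect(m,.034))
E
```

```text
[[225.7 209.5]] [6.7000003] [[ 0.5143 -0.0082  0.04  ]]
g ([array([662.7,  38.4]), array([129.9,  25.7]), np.float64(8.0)], [[597.0, 42.0], [600.0, 17.0], [729.0, 35.0], [725.0, 60.0]])
g ([array([465.8,  16.6]), array([126. ,  23.6]), np.float64(4.8)], [[402.0, 23.0], [404.0, -0.0], [530.0, 10.0], [528.0, 34.0]])
[264. 120.] ([array([ 762.4, -102.5]), array([100.5,  73.6]), np.float64(70.2)], [[711.0, -137.0], [780.0, -162.0], [814.0, -68.0], [745.0, -43.0]])
[410. 204.] ([array([ 543.8, -487.9]), array([ 65.9, 113.1]), np.float64(34.5)], [[485.0, -460.0], [549.0, -553.0], [603.0, -516.0], [539.0, -423.0]])
[258. 238.] ([array([444.7, -94. ]), array([99. , 63.7]), np.float64(52.4)], [[389.0, -114.0], [440.0, -153.0], [500.0, -74.0], [450.0, -35.0]])
```

```bash
python3 - <<'E'
from h import *
go(.5224,-.2796,.2,71.3)
c=grab('top')
print(ray(c,[(341.5,207),(345,203),(374,233),(343,203)],.034).round(3))
E
```

```text
go [ 44.57 -18.43   3.1 ] [ -0.   -0.  -58.3]
[[ 0.53  -0.308  0.034]
 [ 0.54  -0.317  0.034]
 [ 0.465 -0.391  0.034]
 [ 0.54  -0.312  0.034]]
```

```bash
python3 -m handwheel '[[[-0.44,5,-2,1,0,0,-6],[-0.44,10,-4,1,0,0,-13],[-0.44,15,-6,1.5,0,0,-20],[-0.44,20,-8,2,0,0,-26],[-0.44,25,-10.3,2,0,0,-33],[-0.44,30,-12.4,2.5,0,0,-39],[-0.44,35,-14.5,3,0,0,-46],[-0.44,40,-16.5,3,0,0,-52],[-0.44,44.6,-18.4,3.1,0,0,-58.3],[-0.44,44.6,-18.4,3.1,0,0,-58.3]]]'
python3 - <<'E'
from h import *
s=status.get_obs(); print(s['opening'],s['q'].round(2))
c=grab('wrist'); cv2.imwrite('pics/w1.png',c['frame']); print(c['E'].round(3).tolist())
go(.5224,-.2796,.2,71.3)
E
```

```text
time_s: 1.5
eef_pos: [0.525, -0.2776, 0.1999]
eef_rot: [-0.0, 0.811, 0.585, 0.0]
wrist_force: [-1.2, 0.3, -0.1]
opening: 0.279
grasp_force: 0.0
0.2792933399813097 [-0.69  0.25  1.59  0.    1.3  -0.37]
[[0.95, -0.299, -0.092, 0.549], [-0.313, -0.907, -0.281, -0.206], [0.0, 0.296, -0.955, 0.342], [0.0, 0.0, 0.0, 1.0]]
go [-0.11 -0.1  -0.01] [-0.  -0.   0.2]
```

View pics/w1.png

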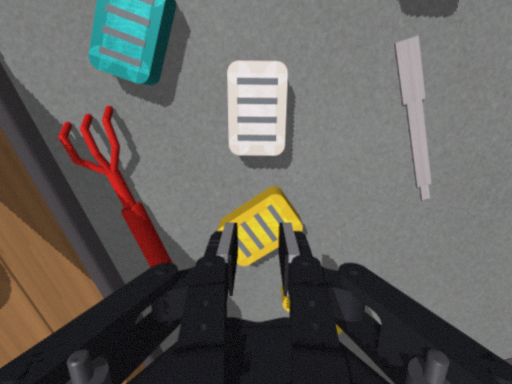

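The wrist view shows the white foot at (257,108), straight ahead of the fingers, the yellow look-alike at (262,225) with its corner at (273,190), and the turquoise one at (130,35). I'm measuring the free gap.

```bash
python3 - <<'E'
from h import *
c=grab('wrist'); print(foot(c,(200,40,310,180)))
p=ray(c,[(273,188),(300,225),(222,220),(258,155),(275,192)],.034); print(p.round(4))
f,a,_,_=foot(c,(200,40,310,180)); d=np.array([np.cos(np.radians(a)),np.sin(np.radians(a))]); n=np.array([d[1],-d[0]])
print('yellow corner rel foot (along, right)',((p[:,:2]-f)@d).round(4),((p[:,:2]-f)@n).round(4))
t=f-d*.072; go(*t,.008,a)
E
```

```text
(array([ 0.54555286, -0.21366943]), 71.12700653076172, [63.78689956665039, 98.2108154296875], np.float64(0.033498112352279674))
[[ 0.5342 -0.3073  0.034 ]
 [ 0.5516 -0.3643  0.034 ]
 [ 0.4615 -0.3271  0.034 ]
 [ 0.5297 -0.2636  0.034 ]
 [ 0.5349 -0.3128  0.034 ]]
yellow corner rel foot (along, right) [-0.0922 -0.1406 -0.1346 -0.0524 -0.0973] [ 0.0195  0.0545 -0.0429  0.0012  0.022 ]
go [-0.21  0.03 19.19] [-0.   0.   0.3]
```

```bash
python3 -m handwheel '[[[-0.44,-0.1,0,5,0,0,0],[-0.44,-0.1,0,10,0,0,0],[-0.44,-0.1,0,14,0,0,0],[-0.44,-0.1,0,17,0,0,0],[-0.44,-0.1,0,19,0,0,0],[-0.44,-0.1,0,19.2,0,0,0],[-0.44,-0.1,0,19.2,0,0,0]]]'
python3 - <<'E'
from h import *
c=grab('wrist'); cv2.imwrite('pics/w2.png',c['frame'])
print(pose()[:3,3].round(4))
E
```

```text
time_s: 2.48
eef_pos: [0.523, -0.282, 0.0094]
eef_rot: [0.001, 0.813, 0.583, 0.0]
wrist_force: [0.5, -0.2, -0.2]
opening: 0.283
grasp_force: 0.0
[ 0.5233 -0.2821  0.0097]
```

View pics/w2.png

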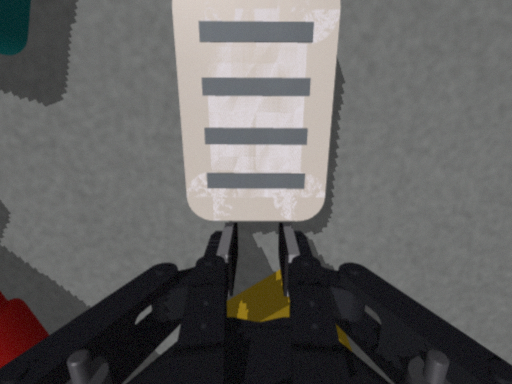

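The fingers sit just behind the foot's rear face (row 220), centred on it and clear of the yellow foot. I'm pushing straight along the foot's axis first.

```bash
python3 -m handwheel '[[[-0.44,0.6,0,0,0,0,0],[-0.44,1.1,0,0,0,0,0],[-0.44,1.6,0,0,0,0,0],[-0.44,2.3,0,0,0,0,0],[-0.44,3.1,0,0,0,0,0],[-0.44,3.9,0,0,0,0,0],[-0.44,4.7,0,0,0,0,0],[-0.44,5.4,0,0,0,0,0],[-0.44,6,0,0,0,0,0],[-0.44,6,0,0,0,0,0]]]'
python3 - <<'E'
from h import *
T=pose(); print(T[:3,3].round(4),'yaw',np.degrees(np.arctan2(T[1,0],T[0,0])).round(1),status.get_obs()['wrist_force'].round(1))
c=grab('top'); 
try: print(foot(c,(230,150,330,230)))
except Exception as e: print(e)
c=grab('wrist')
try: print(foot(c,(120,0,380,260)))
except Exception as e: print(e)
cv2.imwrite('pics/w3.png',np.hstack([c['frame'],grab('top')['frame']])[:, :, :])
E
```

```text
time_s: 3.78
eef_pos: [0.5416, -0.2233, 0.008]
eef_rot: [-0.001, 0.812, 0.583, 0.0]
wrist_force: [-0.3, -0.3, -0.4]
opening: 0.278
grasp_force: 0.0
[ 0.5416 -0.2233  0.008 ] yaw 71.4 [-0.3 -0.3 -0.4]
(array([ 0.54362616, -0.13635422]), 164.86234283447266, [58.193878173828125, 114.36923217773438], np.float64(0.03527339969455956))
(array([ 0.56107544, -0.16518468]), 71.44268798828125, [63.47163009643555, 98.80801391601562], np.float64(0.03338446109021995))
```

```bash
python3 -m handwheel '[[[-0.44,0.6,0,0,0,0,0],[-0.44,1.3,0,0,0,0,0],[-0.44,2,0,0,0,0,0],[-0.44,2.5,0,0,0,0,0],[-0.44,2.5,0,0,0,0,0]]]'
python3 - <<'E'
from h import *
c=grab('wrist'); cv2.imwrite('pics/w4.png',c['frame']); print(foot(c,(120,0,380,260)))
for s,ce,m in blobs(c,(55,70,30),(82,255,255)): print(s,ce)
E
```

```text
time_s: 4.55
eef_pos: [0.5499, -0.2, 0.0083]
eef_rot: [-0.0, 0.812, 0.583, 0.0]
wrist_force: [-0.7, 0.3, 0.5]
opening: 0.286
grasp_force: 0.0
(array([ 0.56926135, -0.14135538]), 71.48008728027344, [63.519535064697266, 98.6346664428711], np.float64(0.03339701636250597))
```

View pics/w4.png

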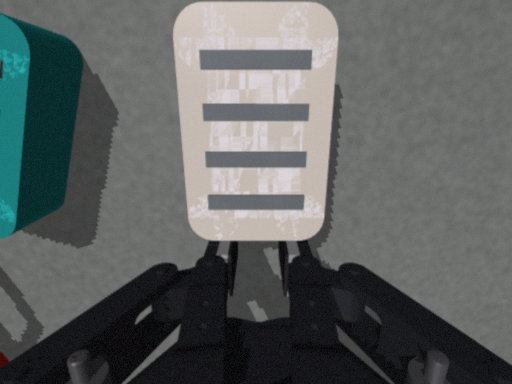

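```bash
python3 -m handwheel '[[[-0.44,0.53,0.2,0,0,0,-2],[-0.44,1.06,0.39,0,0,0,-4],[-0.44,1.6,0.55,0,0,0,-6],[-0.44,2.15,0.7,0,0,0,-8],[-0.44,2.7,0.83,0,0,0,-10],[-0.44,3.25,0.94,0,0,0,-12],[-0.44,3.81,1.03,0,0,0,-14],[-0.44,3.81,1.03,0,0,0,-14]]]'
python3 - <<'E'
from h import *
T=pose(); y=np.degrees(np.arctan2(T[1,0],T[0,0]));print('yaw',y,(T[:3,3]+.061*T[:3,0]).round(4))
c=grab('wrist'); print(foot(c,(120,0,380,260)))
for s,ce,m in blobs(c,(55,70,30),(82,255,255)): print(s,ce)
E
```

```text
time_s: 5.6
eef_pos: [0.5717, -0.1671, 0.0082]
eef_rot: [-0.0, 0.735, 0.678, 0.0]
wrist_force: [-0.3, -0.8, -0.3]
opening: 0.276
grasp_force: 0.0
yaw 85.41767566282137 [ 0.5766 -0.1063  0.0083]
(array([ 0.576039  , -0.10607022]), 85.6421127319336, [63.40311050415039, 98.85812377929688], np.float64(0.03338456227293574))
```

The foot follows the fence exactly. I'm lifting clear now for an accurate look at the gateway and foot together.

```bash
python3 -m handwheel '[[[-0.44,-0.6,0,0,0,0,0],[-0.44,-1,0,0,0,0,0],[-0.44,-1,0,-4,0,0,0],[-0.44,-1,0,-9,0,0,0],[-0.44,-1,0,-14,0,0,0],[-0.44,-1,0,-19,0,0,0],[-0.44,-1,0,-20,0,0,0],[-0.44,-1,0,-20,0,0,0],[-0.44,-1,0,-20,0,0,0]]]'
python3 - <<'E'
from h import *
c=grab('wrist'); cv2.imwrite('pics/w5.png',c['frame']); print(foot(c,(120,0,380,260)))
for s,ce,m in blobs(c,(55,70,30),(82,255,255)):
    k=max(cv2.findContours(m.astype(np.uint8),0,2)[0],key=cv2.contourArea).reshape(-1,2)
    r=cv2.minAreaRect((ray(c,k,.036)[:,:2]*1000).astype(np.float32)); print(s,ce,r)
E
```

```text
time_s: 6.78
eef_pos: [0.5697, -0.1774, 0.2061]
eef_rot: [-0.002, 0.735, 0.678, -0.001]
wrist_force: [0.8, 0.4, -0.4]
opening: 0.283
grasp_force: 0.0
(array([ 0.57589581, -0.10573489]), 85.54949951171875, [63.667179107666016, 99.291259765625], np.float64(0.03349649689595546))
[  78    0  126   20 1329] [123.19413093   6.49209932] ((465.874755859375, -4.446689605712891), (16.7579288482666, 125.56539916992188), 85.32099151611328)
```

View pics/w5.png

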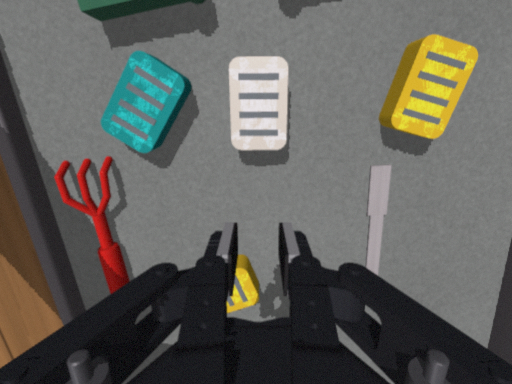

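The foot is at (258,103) and part of the divider's left piece is at the top edge (140,5). I need to move forward at this height to see both posts.

```bash
python3 -m handwheel '[[[-0.44,5,0,0,0,0,0],[-0.44,9,0,0,0,0,0],[-0.44,9,0,0,0,0,0],[-0.44,9,0,0,0,0,0]]]'
python3 - <<'E'
from h import *
c=grab('wrist'); cv2.imwrite('pics/w6.png',c['frame'])
X=cloud(c)
for s,ce,m in blobs(c,(55,60,25),(85,255,255),300):
    P=X[m]; t=P[(P[:,2]>.038)&(P[:,2]<.043)]; r=cv2.minAreaRect((t[:,:2]*1000).astype(np.float32)) if len(t)>20 else None
    print(s,ce.round(),len(t),t.mean(0).round(4) if len(t) else '',r)
try: print(foot(c,(180,100,350,300)))
except Exception as e: print(e)
E
```

```text
time_s: 7.32
eef_pos: [0.5776, -0.0882, 0.2071]
eef_rot: [-0.001, 0.735, 0.678, -0.001]
wrist_force: [-0.1, -0.8, -0.3]
opening: 0.274
grasp_force: 0.0
[ 271   24  125   49 2719] [331.  47.] 519 [0.6157 0.0309 0.0393] ((658.9749145507812, 38.1310920715332), (115.40071105957031, 25.32320213317871), 9.276164054870605)
[  91   60  121   43 2469] [154.  83.] 493 [0.5183 0.0208 0.0393] ((518.2056274414062, 20.448135375976562), (26.19241714477539, 25.621416091918945), 21.056425094604492)
(array([ 0.57606281, -0.10496373]), 85.66104125976562, [63.689125061035156, 98.72110748291016], np.float64(0.03337135536741992))
```

View pics/w6.png

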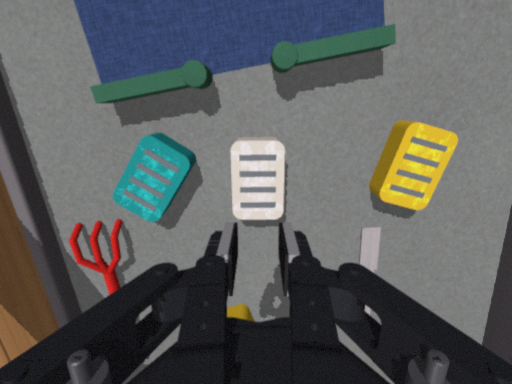

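The posts are at (195,74) and (285,56), with the foot at (258,178) facing the gateway. I'm refining the post centres.

```bash
python3 - <<'E'
from h import *
c=grab('wrist'); X=cloud(c)
g=cv2.resize(cv2.cvtColor(c['frame'],cv2.COLOR_BGR2GRAY),None,fx=4,fy=4,interpolation=cv2.INTER_CUBIC)
for (u,v) in((195,74),(285,56)):
    q=g[(v-25)*4:(v+25)*4,(u-25)*4:(u+25)*4]
    h=cv2.HoughCircles(q,cv2.HOUGH_GRADIENT,1,300,param1=60,param2=10,minRadius=40,maxRadius=60)
    if h is not None:
        uv=(h[0][:,:2]+.5)/4-.5+[u-25,v-25]; print('hough',uv,h[0][:,2]/4,ray(c,uv,.04).round(4))
C=[]
for s,ce,m in blobs(c,(55,60,25),(85,255,255),300):
    P=X[m]; t=P[(P[:,2]>.038)&(P[:,2]<.043)][:,:2]; x0=np.array([.614,.032]) if ce[0]>240 else np.array([.518,.0205])
    for _ in range(5): x0=t[np.linalg.norm(t-x0,axis=1)<.0145].mean(0)
    C.append(x0); print(x0.round(4))
a=max(C,key=lambda p:p[0]); b=min(C,key=lambda p:p[0]); e=a-b; mid=(a+b)/2
th=np.arctan2(e[1],e[0]); print('mid',mid,'ang',np.degrees(th),'dist',np.linalg.norm(e))
f=np.array([.5761,-.1055]); d=f-mid; ex=np.array([np.cos(th),np.sin(th)]); print('foot in div',d@ex,d@np.array([-ex[1],ex[0]]))
# rib line
for s,ce,m in blobs(c,(55,60,25),(85,255,255),300):
    P=X[m]; t=P[(P[:,2]>.0345)&(P[:,2]<.043)][:,:2].astype(np.float32)*1000; v=cv2.fitLine(t,cv2.DIST_HUBER,0,.01,.01).ravel(); print('rib ang',np.degrees(np.arctan2(v[1],v[0])))
E
```

```text
hough [[192.5  73.5]] [13.6] [[0.5174 0.0201 0.04  ]]
hough [[283.75  55.75]] [11.925] [[0.615  0.0295 0.04  ]]
[0.6153 0.0312]
[0.5182 0.0208]
mid [0.56676343 0.02597274] ang 6.095853538202792 dist 0.09763784930416289
foot in div -0.004677588076931173 -0.1317208160383083
rib ang 5.7538805
rib ang 5.6572595
```

```bash
python3 -m handwheel '[[[-0.44,-5,0,0,0,0,0],[-0.44,-9,0.1,0,0,0,0],[-0.44,-9,0.1,0,0,0,0],[-0.44,-9,0.1,5,0,0,0],[-0.44,-9,0.1,10,0,0,0],[-0.44,-9,0.1,15,0,0,0],[-0.44,-9,0.1,18.5,0,0,0],[-0.44,-9,0.1,20,0,0,0],[-0.44,-9,0.1,20,0,0,0]]]'
python3 - <<'E'
from h import *
c=grab('wrist'); print(foot(c,(120,0,380,260)))
T=pose(); print(np.degrees(np.arctan2(T[1,0],T[0,0])))
E
```

```text
time_s: 8.55
eef_pos: [0.5713, -0.1776, 0.0077]
eef_rot: [-0.001, 0.735, 0.678, -0.0]
wrist_force: [0.8, 0.1, -0.4]
opening: 0.284
grasp_force: 0.0
(array([ 0.57577539, -0.11095601]), 85.73133850097656, [63.464515686035156, 89.5645523071289], np.float64(0.033401304433607115))
85.34200978639853
```

```bash
python3 -m handwheel '[[[-0.44,0.6,0,0,0,0,0],[-0.44,1.2,0,0,0,0,0],[-0.44,1.8,0,0,0,0,0],[-0.44,2.2,0,0,0,0,0],[-0.44,2.9,0.26,0,0,0,-2.6],[-0.44,3.6,0.49,0,0,0,-5.2],[-0.44,4.3,0.69,0,0,0,-7.8],[-0.44,5,0.85,0,0,0,-10.5],[-0.44,5,0.85,0,0,0,-10.5]]]'
cat >> h.py <<'E'
MID=np.array([.5668,.0260]); TH=np.radians(6.0)
def indiv(p):
    d=np.array(p)[:2]-MID; c,s=np.cos(TH),np.sin(TH); return (np.array([d@[c,s],d@[-s,c]])*1000).round(1)
def edges(c):
    """side-edge midline and yaw of the white foot top, where front/rear may be cut off"""
    hsv=cv2.cvtColor(c['frame'],cv2.COLOR_BGR2HSV); m=((hsv[...,1]<70)&(hsv[...,2]>175)).astype(np.uint8)
    m[:, :120]=0; m[:,400:]=0; m=cv2.morphologyEx(m,cv2.MORPH_CLOSE,np.ones((9,9))); m[cloud(c)[...,2]<.026]=0
    n,l,s,_=cv2.connectedComponentsWithStats(m); i=1+np.argmax(s[1:,4]); x,y,w,h,_=s[i]
    L,Rr=[],[]
    for v in range(y+int(.2*h),y+int(.75*h)):
        u=np.where(l[v]==i)[0]; L.append((u[0]-.5,v)); Rr.append((u[-1]+.5,v))
    L=ray(c,L,.034)[:,:2]; Rr=ray(c,Rr,.034)[:,:2]; out=[]
    for Q in(L,Rr):
        f=cv2.fitLine((Q*1000).astype(np.float32),cv2.DIST_HUBER,0,.01,.01).ravel(); a=np.degrees(np.arctan2(f[1],f[0]))%180; out.append((indiv(f[2:]/1000),round(a-90-np.degrees(TH),2)))
    return out,(x,y,w,h)
E
python3 - <<'E'
from h import *
c=grab('wrist'); print(foot(c,(120,0,380,260)),edges(c))
T=pose(); print(np.degrees(np.arctan2(T[1,0],T[0,0]))-96, indiv(T[:3,3]+.061*T[:3,0]))
E
```

```text
time_s: 9.72
eef_pos: [0.5841, -0.1275, 0.0079]
eef_rot: [-0.001, 0.67, 0.743, 0.0]
wrist_force: [-0.5, 0.3, 1.3]
opening: 0.277
grasp_force: 0.0
(array([ 0.57573108, -0.06699673]), 96.20416069030762, [63.3250846862793, 98.66458129882812], np.float64(0.03341025521771192)) ([(array([-32.5, -85.2]), np.float64(0.28)), (array([ 30.8, -85.2]), np.float64(0.22))], (np.int32(169), np.int32(3), np.int32(164), np.int32(238)))
-0.11553345453229724 [  1.  -93.7]
```

Foot at divider x ≈ -0.9 mm, yaw ≈ 0.2°. That is well inside the 3 mm margin, so I'm pushing straight in.

```bash
python3 -m handwheel '[[[-0.44,0.7,0,0,0,0,0],[-0.44,1.4,0,0,0,0,0],[-0.44,2.1,0.05,0,0,0,0],[-0.44,2.7,0.05,0,0,0,0],[-0.44,3.3,0.05,0,0,0,0],[-0.44,3.9,0.05,0,0,0,0],[-0.44,4.5,0.05,0,0,0,0],[-0.44,4.5,0.05,0,0,0,0]]]'
python3 - <<'E'
from h import *
c=grab('wrist'); cv2.imwrite('pics/w7.png',c['frame']); print(edges(c)); T=pose(); print(indiv(T[:3,3]+.061*T[:3,0]))
E
```

```text
time_s: 10.78
eef_pos: [0.5802, -0.0832, 0.0083]
eef_rot: [-0.0, 0.67, 0.742, 0.0]
wrist_force: [0.7, 0.0, -0.3]
opening: 0.281
grasp_force: 0.0
([(array([-31.3, -40.5]), np.float64(-0.27)), (array([ 32.1, -51.9]), np.float64(-0.09))], (np.int32(171), np.int32(1), np.int32(164), np.int32(240)))
[  2.1 -49.3]
```

View pics/w7.png

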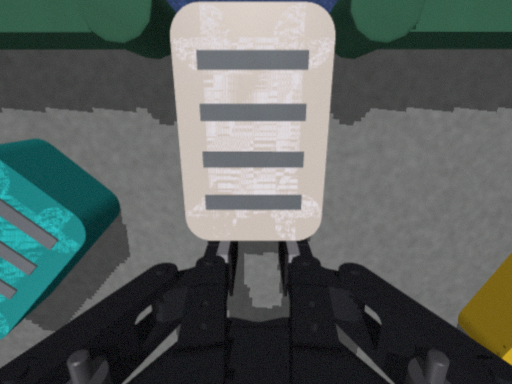

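The foot's front is entering between the posts at (118,15) and (388,15), and it looks centred at about x = +0.4 mm. I'm continuing.

```bash
python3 -m handwheel '[[[-0.44,0.6,0,0,0,0,0],[-0.44,1.2,0,0,0,0,0],[-0.44,1.8,0,0,0,0,0],[-0.44,2.4,0,0,0,0,0],[-0.44,3,0,0,0,0,0],[-0.44,3.6,0,0,0,0,0],[-0.44,4.2,0,0,0,0,0],[-0.44,4.2,0,0,0,0,0]]]'
python3 - <<'E'
from h import *
c=grab('wrist'); print(edges(c)); T=pose(); print(indiv(T[:3,3]+.061*T[:3,0]),status.get_obs()['wrist_force'].round(1),indiv(T[:3,3]))
X=cloud(c)
for s,ce,m in blobs(c,(55,60,25),(85,255,255),300):
    P=X[m]; t=P[(P[:,2]>.038)&(P[:,2]<.043)][:,:2]
    x0=MID+np.array([np.cos(TH),np.sin(TH)])*(.049 if ce[0]>256 else -.049)
    for _ in range(5): x0=t[np.linalg.norm(t-x0,axis=1)<.0145].mean(0)
    print('post',indiv(x0))
E
```

```text
time_s: 11.82
eef_pos: [0.5756, -0.0412, 0.0081]
eef_rot: [-0.0, 0.67, 0.742, 0.0]
wrist_force: [-0.4, 0.3, -0.1]
opening: 0.285
grasp_force: 0.0
([(array([-31.3,   1.3]), np.float64(-0.04)), (array([32.2,  1.3]), np.float64(-0.04))], (np.int32(171), np.int32(3), np.int32(164), np.int32(239)))
[ 1.7 -6.9] [-1.6 -0.7  0.8] [  1.6 -67.9]
post [-48.4   0.2]
post [48.5  0.2]
```

```bash
python3 - <<'E'
from h import *
c=grab('wrist'); X=cloud(c); T=pose(); P=(X[200:].reshape(-1,3)-T[:3,3])@T[:3,:3]*1000
d=c['depth'][200:].ravel(); z=-P[:,2]
for lo,hi in((0,15),(15,30),(30,40),(40,50),(50,60),(60,75)):
    k=(d>0)&(z>lo)&(z<hi)&(abs(P[:,0])<25); q=P[k]; print(lo,hi,len(q),np.percentile(q[:,1],[1,50,99]).round() if len(q)>5 else '')
E
```

```text
0 15 2325 [-125. -101.   13.]
15 30 9870 [-131.  -94.   27.]
30 40 878 [-21.  12.  24.]
40 50 1666 [-42. -13.  43.]
50 60 5603 [-46.  14.  47.]
60 75 8386 [-53.  -0.  54.]
```

The fingers are within ±24 mm below post height and only widen above it, so it's safe to go through. Pushing on.

```bash
python3 -m handwheel '[[[-0.44,0.8,0,0,0,0,0],[-0.44,1.6,0,0,0,0,0],[-0.44,2.4,0,0,0,0,0],[-0.44,3.2,-0.05,0,0,0,0],[-0.44,4,-0.1,0,0,0,0],[-0.44,4.8,-0.1,0,0,0,0],[-0.44,4.8,-0.1,0,0,0,0]]]' | grep -E 'force|pos' && python3 -m handwheel '[[[-0.44,0.8,0,0,0,0,0],[-0.44,1.6,0,0,0,0,0],[-0.44,2.4,0,0,0,0,0],[-0.44,3.2,0,0,0,0,0],[-0.44,3.8,0,0,0,0,0],[-0.44,3.8,0,0,0,0,0]]]'
python3 - <<'E'
from h import *
c=grab('wrist'); print(foot(c,(120,0,380,260)),edges(c)); T=pose(); print(indiv(T[:3,3]))
E
```

```text
eef_pos: [0.5699, 0.0064, 0.0083]
wrist_force: [0.3, 0.7, 0.7]
grasp_force: 0.0
time_s: 13.55
eef_pos: [0.5659, 0.0441, 0.0082]
eef_rot: [-0.0, 0.67, 0.742, 0.0]
wrist_force: [-0.1, 0.4, -0.5]
opening: 0.279
grasp_force: 0.0
(array([0.55820764, 0.10458578]), 95.8964433670044, [63.66236877441406, 99.57795715332031], np.float64(0.03339690515410894)) ([(array([-32.1,  87.3]), np.float64(-0.01)), (array([31.5, 87.2]), np.float64(-0.08))], (np.int32(170), np.int32(2), np.int32(166), np.int32(240)))
[ 0.9 17.9]
```

The foot's rear is about 29 mm past the divider line. Now I back out, lift and verify.

```bash
python3 -m handwheel '[[[-0.44,-0.8,0,0,0,0,0],[-0.44,-2,0,0,0,0,0],[-0.44,-4,0,0,0,0,0],[-0.44,-6,0,0,0,0,0],[-0.44,-6,0,-3,0,0,0],[-0.44,-6,0,-8,0,0,0],[-0.44,-6,0,-14,0,0,0],[-0.44,-6,0,-20,0,0,0],[-0.44,-6,0,-20,0,0,0]]]' | head -2; python3 -m handwheel '[[[-0.44,-5,0,0,0,0,0],[-0.44,-10,0,0,0,0,0],[-0.44,-15,0,0,0,0,0],[-0.44,-20,0,0,0,0,0],[-0.44,-20,0,0,0,0,0],[-0.44,-20,0,0,0,0,0]]]'
python3 - <<'E'
from h import *
c=grab('top'); cv2.imwrite('pics/top9.png',c['frame'])
r=foot(c,(130,150,235,240)); print(r,indiv(r[0])); print('mate',foot(c,(80,175,130,240)))
E
```

```text
time_s: 14.72
eef_pos: [0.576, -0.0185, 0.2149]
time_s: 15.48
eef_pos: [0.5918, -0.2156, 0.207]
eef_rot: [-0.001, 0.671, 0.742, -0.0]
wrist_force: [0.3, 0.7, -0.2]
opening: 0.28
grasp_force: 0.0
(array([0.5568147 , 0.10640266]), 97.03827905654907, [66.26202392578125, 100.36227416992188], np.float64(0.034368674577859026)) [-1.5 81. ]
mate (array([0.51102164, 0.29999988]), 8.246715545654297, [63.78791046142578, 100.05265045166016], np.float64(0.03457281764836173))
```

View pics/top9.png

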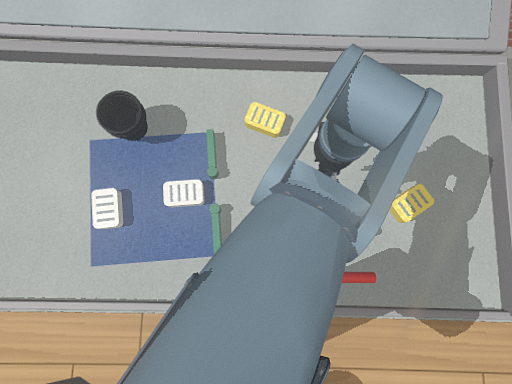

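The top view shows the foot at (183,194), wholly in the blue bay past the posts at (212,174) and (215,209). The mate at (106,208) and the pots at (122,114) are unmoved, and the robot is clear of everything. Handing in.

```bash
python3 -c "
from bench import ctrl; print(ctrl.hand_in())"
```

```text
the job is handed in; nothing more can be done
None
```

The white pot foot was pushed flat through the gateway and now lies wholly in the blue bay, its rear about 30 mm past the divider line; the other foot and the pots have not moved, the cultivator and widger were never approached (the arm partly hides them in the last picture), the robot is clear, and the job was handed in at about 15.5 s.

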